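# Seat a bushing with the ratchet arbor press

### The arm

A 7-joint arm with a two-finger parallel gripper is mounted at the origin on the work surface. World frame = base frame: x ahead of the robot, y to its left, z up, the work surface at z = 0. Lengths are in m, angles in rad, forces in N, time in s.
With the tool pointing down it reaches from about 0.35 to 0.9 m from the base axis. Payload 8.1 kg.
Tool frame: the origin (TCP) lies midway between the tips of the shut fingers; the grasp point (between the pads) lies 19 mm behind it; z points along the fingers, y is the line along which they close (so a half turn about z gives the same grasp; the last joint's range is limited). The gripper opens to 92 mm and grips with 3 to 60 N. Pads are 19 mm wide; open, the fingers measure 130 mm over their backs; the gripper's body (75 mm by 190 mm) begins 47 mm behind the grasp point.
Start: joints at [-1.409, 0.434, 0.025, 1.573, -0.012, 1.134, -0.075], TCP at [0.164, 0.603, 0.227] pointing down, gripper open.
Joint ranges: [-2.62, 2.62], [-0.44, 2.09], [-1.27, 1.32], [0.08, 2.57], [-1.32, 4.46], [0.12, 2], [-2.74, 2.74]. Speed limits (rad/s): [2.22, 2.22, 3.01, 3.01, 3.14, 3.14, 3.14].

### API

Orientations are given as a rotation vector (axis times angle).
In Python, from cell import observe, get_image, camera_model, sign_off, recognise, silhouettes gives the robot as it stands.
- The arm moves only by the tool apply_moves, never from a script. Its argument "motion" is a list of rows, each an object of numbers: "x", "y", "z": the shift along the world's x, y, z in cm; "yaw": the turn about the world's z in degrees; "hand": the opening, from -1 (shut) to 1 (fully open), so that 0 is half open. In form: [{"x": .., "y": .., "z": .., "yaw": .., "hand": ..}, ...]. A call has 1 to 10 rows; each row is the pose to reach, as a shift and turn from the pose commanded when the call began; what a row does not reach only later rows make up. A row lasts 1/8 s, in which the tool goes at most 62.5 mm and 10.7 degrees, less where a joint would pass 70% of its speed; a pose out of reach is approached as far as the arm can. A call with a gripper value outside its range is refused whole. The fingers move at their own pace and stop on an object; "newtons" is the grip in N (left out, the last holds). Time passes only in rows, so rows that repeat a pose let the fingers close. It gives the time, the measured TCP pose, the force, the opening and the grip force at its end, in the units of the state.
- observe(): the state, without advancing time (a new reading comes with each control period).
- get_image(name): name is "side" or "top"; returns the picture (400x640x3 uint8, blue, green, red); there is no depth.
- camera_model(name): a dict with "camera_matrix" (3x3 intrinsics, pixels), "T" (4x4, takes a point from camera to world coordinates). Camera axes: x right, y up, looking along -z (the intrinsics and any distortion apply to the point x, -y, -z); pixel columns grow to the right and rows downward; lengths in m; the calibration is good to about 2 mm. A picture is of the moment at which its call begins. camera_model takes no time and is no camera call.
- sign_off(): hands the job in; it is judged then, once.
Trained networks look in the newest picture that a camera, given by its name, has taken for a name from the list of things; names that differ only in an ending like _2 or _b are one class to them, and where a whole thing is asked for, a point or a joint stands for the part that bears it (a point fixed in the world has none). Each returns a list of dicts, best first, with "p" (0 to 1); they miss things now and then, are a little off and sometimes report something else, mostly with a low value. They report only what shows in the picture. A call takes as long as a camera call. They do not tell look-alikes from the thing itself.
- recognise(query, camera): "rect" ([left, top, right, bottom] in pixels, round what is visible of it).
- silhouettes(query, camera): "mask" (400x640 bool, what is visible of it) and "rect" ([left, top, right, bottom] in pixels, round what is visible of it).
The state is a dict: "clock": time; "joints": joint angles; "dq": joint speeds; "joint_efforts": joint torques, N m; "position": TCP position; "ee_rot": TCP orientation; "force": force on the tool from outside, world axes, zero at the start; "ft_torque": the same for the moment, N m; "width": opening from 0.0 (shut) to 1.0 (fully open); "gripper_force": force on a finger pad.
Only numpy, scipy, OpenCV 4.12 (cv2) and the standard library are available. Lean on these libraries where they do the work, as an engineer would, in place of code of your own. Each camera call takes 0.05 s, during which the arm holds its last target. There are 200 camera calls.

### The job

A suspension link stands under the arbor press with its bushing started in the bore, and the ratchet pawl is holding the lever up. Press the pawl's thumb pad down until the pawl flips over and stays clear of the ratchet wheel, then push the lever down until the ram has driven the bushing flush into the eye. Pick nothing up, leave the link and the other things on the bench where they stand, and finish with the hand clear of the press.

Things in the scene. Friction and masses are not known exactly. Their poses are not given: they have to be found in the camera images.
- press: Half-ton arbor press, green cast C-frame bolted to the bench; base 240 x 104 mm, casting 265 mm high. Origin on the bench under the ram axis; -x points to its front (where lever and link point), +x to the column, z up; lever, ratchet wheel and pawl are on its +y cheek. The steel plate that carries the work is 70 mm above the bench.
- lever (a joint): Lever angle in rad, 0 to 1.25 (starts at 0 to 0.24); grows as the front end goes down. The bar rises to the front at 0.65 minus this value above level. Stays where left; 2 to 4 N near the knob moves it, about 10 N once the bushing goes in. With the pawl in the teeth it can rise but catches at 0.26 to 0.3 going down. Stops hard at about 1.08, bushing flush, ram foot on the eye.
- lever_push (a point): Point on the centre line of the lever's round steel bar (16 mm diameter), 165 mm from the pivot and 25 mm short of the centre of the black ball knob (32 mm diameter) at its front end: the place to push. Moves with the lever.
- lever_axis (a point): Where the lever bar's centre line crosses its pivot axis: 215 mm above the bench; the pivot axis is level, along the press's y. In the press frame at x +27 mm, y +60 mm.
- pawl (a joint): Pawl angle in rad: 0 to 0.12 = nose in the ratchet teeth, 0.34 = thrown fully clear (stop). Grows as the thumb pad is pressed down. An over-centre spring holds it either way: past 0.17 it flips and stays clear, before that it springs back.
- pawl_pad (a point): Centre of the top face of the thumb pad (26 mm along the press's x, 28 mm along y, 6 mm thick) at the pawl's rear end, 252 to 259 mm above the bench, free all round and above. Pressing it to the stop lowers it to 239 mm and carries it 3 mm to the rear: about 3 N, up to 10 N if a tooth bears on the pawl.
- bush (a joint): How far the bushing has been pressed, m: 0 = 10 mm proud of the eye, 0.010 = flush (stop). A brass sleeve, 26 mm diameter, 30 mm long, tight in the bore (80 N). Starts at 0 to 0.003.
- link: Loose black steel suspension link standing on the bolster plate: two upright eyes 32 mm high and 80 mm apart, 42 mm and 30 mm in diameter, joined by a 22 mm bar. Origin at the underside of the large eye, under the ram; its -x axis points to the small eye.
- spare_a: Loose spare brass bushing, 26 mm diameter, 30 mm high, standing on the bench in front of the press. Origin at its underside. Leave alone.
- spare_b: A second spare bushing, the same. Leave alone.
- socket: Loose black impact socket, 30 mm diameter, 45 mm high, standing beside the press on the lever's side. Origin at its underside. Leave alone.
- spray_can: Spray can, 54 mm diameter, 150 mm high, standing on the bench behind the press. Origin at its underside. Leave alone.
- spanner: Spanner, 190 mm long, lying on the bench to the left. Leave alone.
- hammer: Hammer, 280 mm long, lying on the bench to the right. Leave alone.
- die_grinder: Right-angle die grinder with a red grip, 175 mm long, lying on the bench to the right. Leave alone.
- ram_foot (a point): Centre of the underside of the ram's round foot (32 mm diameter, steel) below the square 25 mm ram, whose top stands about 310 mm above the bench. The lever's pinion drives it straight down 16 mm per rad; it meets the proud bushing at a lever angle of 0.45 to 0.64.
Things that resemble listed ones, but are neither listed nor needed, are in the scene too. Of the things like the link, leave any that is brown or pink; of the rest the larger one is meant.

How it is judged:
On the way, in this order (a step that is already met when the one before it is completed fails the run):
1. the pawl is pressed over and stays clear of the ratchet teeth (value of joint pawl above 0.28 rad), for 0.3 s.
2. the lever is pushed down and the bushing driven flush into the eye (value of joint bush above 0.009 m and value of joint lever above 0.98 rad), for 0.2 s.
At the end, for the whole second after the job is handed in: The bushing is flush with the eye within 1 mm, the pawl still stands clear of the ratchet wheel, the lever is at rest and the link stands upright where it was (within 8 mm) (value of joint bush above 0.009 m and value of joint pawl above 0.28 rad and angle between link's own z axis and vertical below 0.05 rad and distance of link from where it was at the start of the episode below 0.008 m and linear speed of link below 0.01 m/s and velocity of joint lever between -0.05 and 0.05 rad/s); the robot touches nothing.
It fails at once if the lever is forced down over the teeth with the pawl still in them (value of joint pawl below 0.17 rad and value of joint lever above 0.36 rad).
It fails at once if the link is lifted, tipped or dragged from its place under the ram (8 mm) (distance of link from where it was at the start of the episode above 0.008 m or angle between link's own z axis and vertical above 0.1 rad).
It fails at once if another thing on the bench is lifted or moved by more than 15 mm (distance of any of spare_a, spare_b, socket, spray_can, spanner, hammer, die_grinder from where it was at the start of the episode above 0.015 m).
It also fails if it takes over 38 s, if anything falls off the work surface, if the arm or the gripper's body presses on something with over 40 N, if the wrist force passes 120 N, or if a joint passes its speed limit or range.

## Working session

There is one attempt and no reset: what is moved stays moved. The work goes in short steps, Python scripts to look and compute and a tool call to move; the robot and the scene stay as the last step left them, time stands still between calls to the robot, and variables do not carry over. Pictures are saved under pics/ and viewed, at most 10 in all, crops included, and the job is handed in when it is done.

Besides the shell and the picture viewer there is one more tool, called after "Emit:" as a command line: name --argument value ..., lists and objects as JSON in quotes. apply_moves: Moves the arm, as the interface text tells. Its arguments: {"type":"object","properties":{"motion":{"type":"array","items":{"type":"object","properties":{"x":{"type":"number"},"y":{"type":"number"},"z":{"type":"number"},"yaw":{"type":"number"},"hand":{"type":"number"}}}},"newtons":{"type":"number"}},"required":["motion"]}

```bash
mkdir -p pics
cat > h.py <<'E'
import numpy as np,cv2
from cell import *
def proj(n,P):
    m=camera_model(n);K=np.array(m["camera_matrix"]);T=np.linalg.inv(np.array(m["T"]))
    P=np.atleast_2d(P);c=P@T[:3,:3].T+T[:3,3];c=c*[1,-1,-1];u=c@K.T
    return u[:,:2]/u[:,2:]
def ray(n,px):
    m=camera_model(n);K=np.array(m["camera_matrix"]);T=np.array(m["T"])
    d=np.linalg.inv(K)@[px[0],px[1],1];d=T[:3,:3]@(d*[1,-1,-1]);return T[:3,3],d
def atz(n,px,z):
    o,d=ray(n,px);return o+d*(z-o[2])/d[2]
E
python3 - <<'E'
from h import *
for n in("side","top"):
    im=get_image(n);cv2.imwrite(f"pics/{n}0.png",im)
    m=camera_model(n);print(n,{k:np.round(v,3).tolist() for k,v in m.items()})
    for q in("press","lever","pawl","link","socket","spray_can"):
        print(q,[(np.round(r["rect"]).tolist(),round(r["p"],2)) for r in recognise(q,n)][:4])
print(observe())
E
```

```text
side {'camera_matrix': [[503.3, 0.0, 323.618], [0.0, 503.3, 190.812], [0.0, 0.0, 1.0]], 'T': [[-0.938, -0.27, 0.216, 0.823], [0.346, -0.739, 0.578, 0.759], [0.004, 0.617, 0.787, 1.208], [0.0, 0.0, 0.0, 1.0]]}
press [([303.0, 134.0, 380.0, 257.0], 0.65)]
lever [([312.0, 163.0, 361.0, 208.0], 0.63)]
pawl [([306.0, 136.0, 334.0, 167.0], 0.75)]
link [([282.0, 260.0, 301.0, 304.0], 0.93), ([340.0, 203.0, 360.0, 239.0], 0.85), ([266.0, 205.0, 295.0, 212.0], 0.66), ([280.0, 108.0, 330.0, 133.0], 0.61)]
socket [([303.0, 138.0, 380.0, 256.0], 0.65), ([301.0, 225.0, 311.0, 242.0], 0.58)]
spray_can [([320.0, 137.0, 334.0, 147.0], 0.66)]
top {'camera_matrix': [[416.613, 0.0, 313.154], [0.0, 416.613, 206.839], [0.0, 0.0, 1.0]], 'T': [[0.024, 0.997, -0.069, 0.439], [-1.0, 0.024, -0.001, -0.004], [0.0, 0.069, 0.998, 1.513], [0.0, 0.0, 0.0, 1.0]]}
press [([254.0, 197.0, 353.0, 241.0], 0.89)]
lever [([258.0, 198.0, 335.0, 237.0], 0.68), ([383.0, 168.0, 462.0, 200.0], 0.23)]
pawl [([314.0, 202.0, 356.0, 211.0], 0.56), ([286.0, 220.0, 298.0, 229.0], 0.53)]
link [([261.0, 160.0, 291.0, 183.0], 0.62), ([285.0, 217.0, 295.0, 227.0], 0.39)]
socket [([304.0, 187.0, 314.0, 196.0], 0.53)]
spray_can [([356.0, 219.0, 378.0, 236.0], 0.58)]
{'clock': 0.7, 'joints': array([-1.40861006,  0.43447254,  0.02500537,  1.573225  , -0.01158034,
        1.13402635, -0.0750667 ]), 'dq': array([-0.00103657,  0.00030486, -0.0001353 , -0.00172055,  0.00100005,
       -0.0004201 ,  0.00023938]), 'joint_efforts': array([-6.60900678e-04, -6.67495179e+01,  9.83467586e-01, -3.14753044e+01,
       -6.05844520e-02,  3.26630578e-02,  4.28622343e-05]), 'position': array([0.16359913, 0.60319974, 0.22674929]), 'ee_rot': array([4.14782420e-01, 3.11405810e+00, 1.91173928e-05]), 'force': array([-0.55735977, -0.02859568, -0.36339934]), 'ft_torque': array([0.00564496, 0.01864113, 0.02906723]), 'gripper_force': 0.0, 'width': 1.0005820079283696}
```

View pics/side0.png

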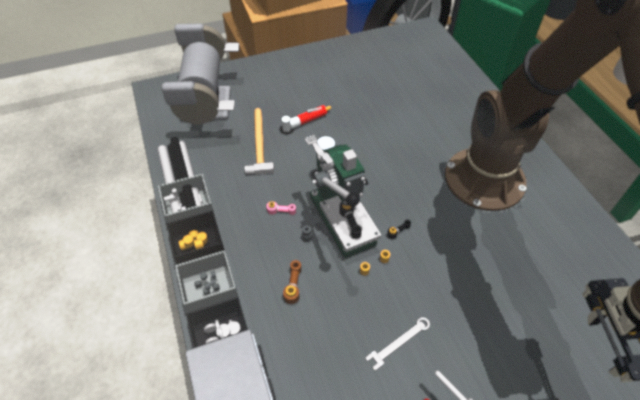

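View pics/top0.png

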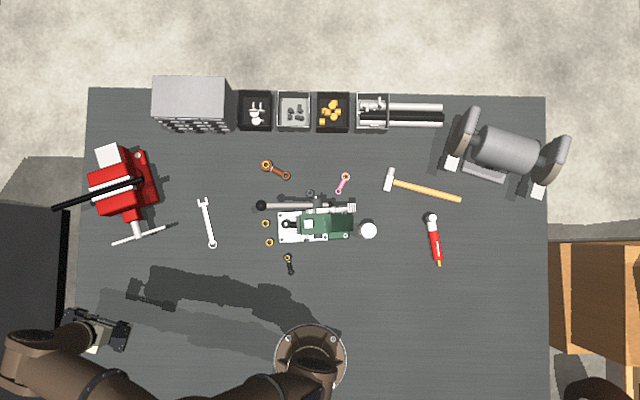

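The top view shows the press at about (315,222), its front facing image left (world +y). The lever knob is at (261,205), the pawl pad near (350,205) and the spray can at (368,229). Link candidates in the top view are the brown one at (275,170), the pink one at (343,183), a small black one at (289,263), and the large black one under the ram at (288,224). By the description I choose the one under the ram. I'll check it in a close crop.

Run:
```python
from h import *
a=cv2.imread("pics/top0.png")[180:255,245:385];b=cv2.imread("pics/side0.png")[125:255,285:400]
a=cv2.resize(a,(784,420),interpolation=cv2.INTER_CUBIC)
b=cv2.resize(b,None,fx=4.5,fy=4.5,interpolation=cv2.INTER_CUBIC)
cv2.imwrite("pics/tc.png",a);cv2.imwrite("pics/sc.png",b)
for px,z in(((261,205),.3),((349,205),.255),((279,243),.0),((278,211),.0)): print(px,atz("top",px,z))
```

```text
(261, 205) [0.52515304 0.15015438 0.3       ]
(349, 205) [ 0.53474782 -0.11043594  0.255     ]
(279, 243) [0.41021366 0.1186494  0.        ]
(278, 211) [0.52604631 0.12572994 0.        ]
```

View pics/tc.png

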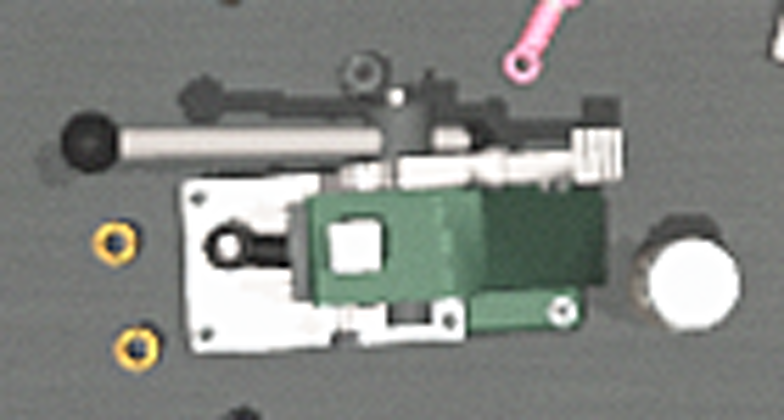

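View pics/sc.png

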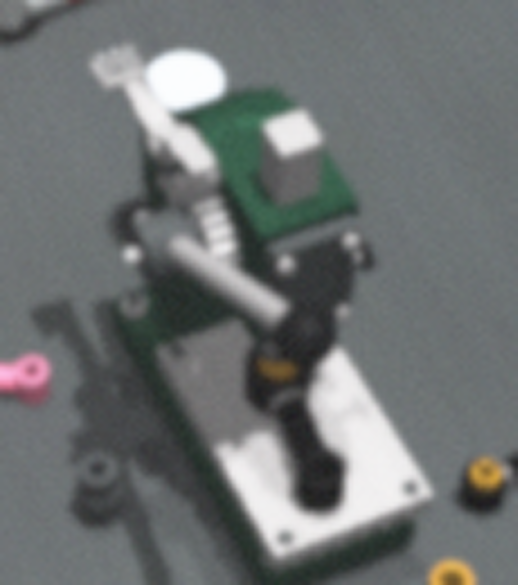

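The crops show the black link under the ram at top-crop (230,246), so my choice stands. The pad is at (598,154) and the knob at (90,142) in the top crop, and at (117,64) and (305,328) in the side crop. Next I triangulate both points.

```bash
cat >> h.py <<'E'
def tri(pa,pb):
    A=[];
    (o1,d1),(o2,d2)=ray("top",pa),ray("side",pb)
    s=np.linalg.lstsq(np.c_[d1,-d2],o2-o1,rcond=None)[0]
    p,q=o1+s[0]*d1,o2+s[1]*d2;return (p+q)/2,np.linalg.norm(p-q)
T=lambda x,y:(245+x/5.6,180+y/5.6)
S=lambda x,y:(285+x/4.5,125+y/4.5)
E
python3 - <<'E'
from h import *
p,e=tri(T(598,154),S(117,64));print("pad",p,e)
k,e=tri(T(90,142),S(305,328));print("knob",k,e)
r,e=tri(T(356,246),S(293,133));print("ramtop",r,e)
# yaw from the ram->knob/pivot: base plate edges, z=.07
f1,f2=atz("top",T(198,197),.07),atz("top",T(205,333),.07);print("holes",f1,f2)
d=f1-f2;ex=np.array([d[1],-d[0]])  # press +y = d, +x = d rotated -90
th=np.arctan2(ex[1],ex[0]);print("yaw plate",np.degrees(th))
kr=(k-r)[:2]; # knob in press frame y=+60
for th in [th,-np.pi/2,-np.pi/2+.03,-np.pi/2-.03,-np.pi/2+.06,]:
    R=np.array([[np.cos(th),-np.sin(th)],[np.sin(th),np.cos(th)]])
    a=r[:2]+R@[.027,.06];l=R.T@(k[:2]-a);print(round(np.degrees(th),1),"axis",a,"knob rel",l,"angle",.65-np.arctan2(k[2]-.215,-l[0]),np.hypot(k[2]-.215,l[0]),"pad in press",R.T@(p-r)[:2])
E
```

```text
pad [ 0.52948281 -0.12047271  0.24659826] 0.0033458180450495817
knob [0.52403554 0.14693785 0.31864907] 0.002743053812493707
ramtop [0.4741903  0.00952244 0.30045491] 0.0020495835051040625
holes [0.50771772 0.11113111 0.07      ] [0.42392603 0.10434293 0.07      ]
yaw plate -85.36843298966753
-85.4 axis [ 0.53617457 -0.01254451] knob rel [-0.15994178  0.00077851] angle 0.0750021059575825 0.19058988283996497 pad in press [0.13403542 0.0446151 ]
-90.0 axis [ 0.5341903  -0.01747756] knob rel [-0.16441541 -0.01015476] angle 0.08752001420003452 0.1943593534704547 pad in press [0.12999515 0.05529251]
-88.3 axis [ 0.53497318 -0.01566568] knob rel [-0.16285845 -0.00605534] angle 0.08321887160181085 0.19304404736898959 pad in press [0.13159519 0.05136836]
-91.7 axis [ 0.53335342 -0.01926514] knob rel [-0.16584871 -0.01429903] angle 0.09142832218899288 0.19557332665484206 pad in press [0.12827813 0.0591669 ]
-86.6 axis [ 0.53570136 -0.01383113] knob rel [-0.16117922 -0.00200447] angle 0.07851388844319684 0.1916295145644507 pad in press [0.13307679 0.04739798]
```

Emit:
apply_moves --motion '[{"z":6,"hand":-1},{"x":1,"y":-3,"z":12,"yaw":-5,"hand":-1},{"x":4,"y":-9,"z":14,"yaw":-13,"hand":-1},{"x":7,"y":-14,"z":14,"yaw":-21,"hand":-1},{"x":10,"y":-19,"z":14,"yaw":-29,"hand":-1},{"x":12.5,"y":-24,"z":14,"yaw":-37,"hand":-1},{"x":15,"y":-29,"z":14,"yaw":-45,"hand":-1},{"x":17.5,"y":-34,"z":14,"yaw":-53,"hand":-1},{"x":20,"y":-39,"z":14,"yaw":-61,"hand":-1},{"x":22.5,"y":-44,"z":14,"yaw":-70,"hand":-1}]'

```text
schema error: expected keys x, y, z, yaw, hand
```

All five keys are needed in every row.

Emit:
apply_moves --motion '[{"x":0,"y":0,"z":6,"yaw":0,"hand":-1},{"x":1,"y":-3,"z":11,"yaw":-5,"hand":-1},{"x":4,"y":-8,"z":14,"yaw":-13,"hand":-1},{"x":7,"y":-13,"z":14,"yaw":-21,"hand":-1},{"x":10,"y":-18,"z":14,"yaw":-29,"hand":-1},{"x":12.5,"y":-23,"z":14,"yaw":-37,"hand":-1},{"x":15,"y":-28,"z":14,"yaw":-45,"hand":-1},{"x":17.5,"y":-33,"z":14,"yaw":-53,"hand":-1},{"x":20,"y":-38,"z":14,"yaw":-61,"hand":-1},{"x":22.5,"y":-44,"z":14,"yaw":-70,"hand":-1}]'

```text
clock: 1.95
position: [0.3882, 0.1641, 0.367]
ee_rot: [-2.131, -2.309, -0.002]
force: [0.9, 0.5, 0.0]
width: 0.01
gripper_force: 0.0
```

Emit:
apply_moves --motion '[{"x":3,"y":-5,"z":0,"yaw":0,"hand":-1},{"x":6,"y":-10,"z":0,"yaw":0,"hand":-1},{"x":9,"y":-15,"z":0,"yaw":0,"hand":-1},{"x":12,"y":-20,"z":0,"yaw":0,"hand":-1},{"x":15,"y":-25,"z":0,"yaw":0,"hand":-1},{"x":15,"y":-28.5,"z":-3,"yaw":0,"hand":-1},{"x":15,"y":-28.5,"z":-7,"yaw":0,"hand":-1},{"x":15,"y":-28.5,"z":-8,"yaw":0,"hand":-1},{"x":15,"y":-28.5,"z":-8,"yaw":0,"hand":-1}]'

```text
clock: 3.08
position: [0.5377, -0.1188, 0.287]
ee_rot: [-2.125, -2.314, 0.0]
force: [0.8, 1.3, -0.8]
width: 0.003
gripper_force: 0.0
```

Run:
```python
from h import *
s=observe();print(s["position"])
b=get_image("side");b=cv2.resize(b[100:230,270:400],None,fx=4.5,fy=4.5,interpolation=cv2.INTER_CUBIC)
cv2.imwrite("pics/s1.png",b)
print((proj("side",s["position"])-[270,100])*4.5)
```

```text
[ 0.53772911 -0.11880154  0.28704625]
[[173.6069132  133.01700019]]
```

View pics/s1.png

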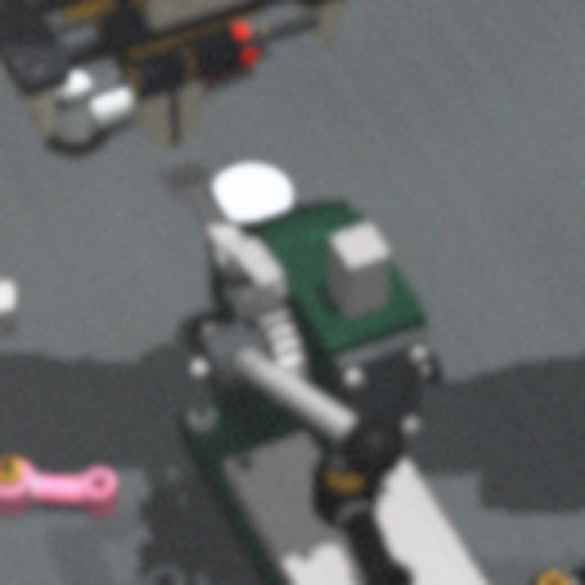

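The shut fingertips show at (175,138) in the crop, matching the projected TCP. They are directly above the shaded pad at about (184,176). Pressing down next.

Emit:
apply_moves --motion '[{"x":0,"y":0,"z":-2,"yaw":0,"hand":-1},{"x":0,"y":0,"z":-3,"yaw":0,"hand":-1},{"x":0,"y":0,"z":-3.7,"yaw":0,"hand":-1},{"x":0,"y":0,"z":-4.2,"yaw":0,"hand":-1},{"x":0,"y":-0.2,"z":-4.6,"yaw":0,"hand":-1},{"x":0,"y":-0.2,"z":-4.9,"yaw":0,"hand":-1},{"x":0,"y":-0.2,"z":-5,"yaw":0,"hand":-1},{"x":0,"y":-0.2,"z":-5,"yaw":0,"hand":-1}]'

```text
clock: 4.12
position: [0.5383, -0.1213, 0.2396]
ee_rot: [2.125, 2.313, 0.005]
force: [-10.3, 4.8, 30.2]
width: 0.005
gripper_force: 13.0
```

At the stop, with 30 N at z 0.2396. I'll lift off and check that the pawl stays over.

Emit:
apply_moves --motion '[{"x":0,"y":0,"z":2,"yaw":0,"hand":-1},{"x":0,"y":0,"z":6,"yaw":0,"hand":-1},{"x":0,"y":3,"z":11,"yaw":0,"hand":-1},{"x":0,"y":9,"z":13,"yaw":0,"hand":-1},{"x":0,"y":15,"z":13,"yaw":0,"hand":-1},{"x":0,"y":20,"z":13,"yaw":0,"hand":-1},{"x":0,"y":20,"z":13,"yaw":0,"hand":-1}]'

```text
clock: 5.0
position: [0.5374, 0.0837, 0.3662]
ee_rot: [-2.116, -2.32, -0.0]
force: [0.0, -1.3, -0.6]
width: 0.011
gripper_force: 0.0
```

Run:
```python
from h import *
s=observe();print(s["position"],s["force"],s["clock"])
b=get_image("side");b=cv2.resize(b[100:230,270:400],None,fx=4.5,fy=4.5,interpolation=cv2.INTER_CUBIC)
cv2.imwrite("pics/s2.png",b)
```

```text
[0.53737684 0.08369409 0.36623027] [ 0.03467094 -1.2947381  -0.57691522] 5.0
```

View pics/s2.png

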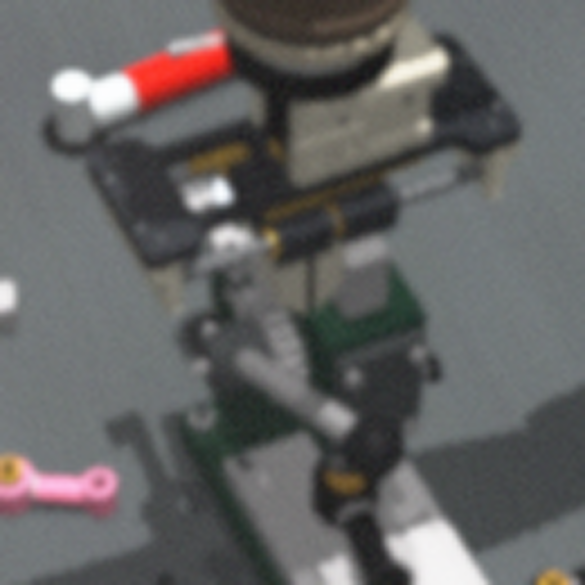

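The pawl is partly hidden by the hand, so I'll move it aside to the front and look again.

Emit:
apply_moves --motion '[{"x":-1,"y":5,"z":1,"yaw":0,"hand":-1},{"x":-1,"y":10,"z":1,"yaw":0,"hand":-1},{"x":-1,"y":15,"z":1,"yaw":0,"hand":-1},{"x":-1,"y":20,"z":1,"yaw":0,"hand":-1},{"x":-1,"y":20,"z":1,"yaw":0,"hand":-1}]'

```text
clock: 5.68
position: [0.5271, 0.2818, 0.3757]
ee_rot: [-2.12, -2.318, 0.001]
force: [0.3, 0.1, 0.3]
width: 0.005
gripper_force: 0.0
```

Run:
```python
from h import *
s=observe();print(s["position"],s["clock"])
f=lambda i:cv2.resize(i[100:230,285:375],None,fx=4.4,fy=4.4,interpolation=cv2.INTER_CUBIC)
cv2.imwrite("pics/s3.png",np.hstack([f(cv2.imread("pics/side0.png")),f(get_image("side"))]))
```

```text
[0.52712885 0.28182634 0.37572345] 5.675
```

View pics/s3.png

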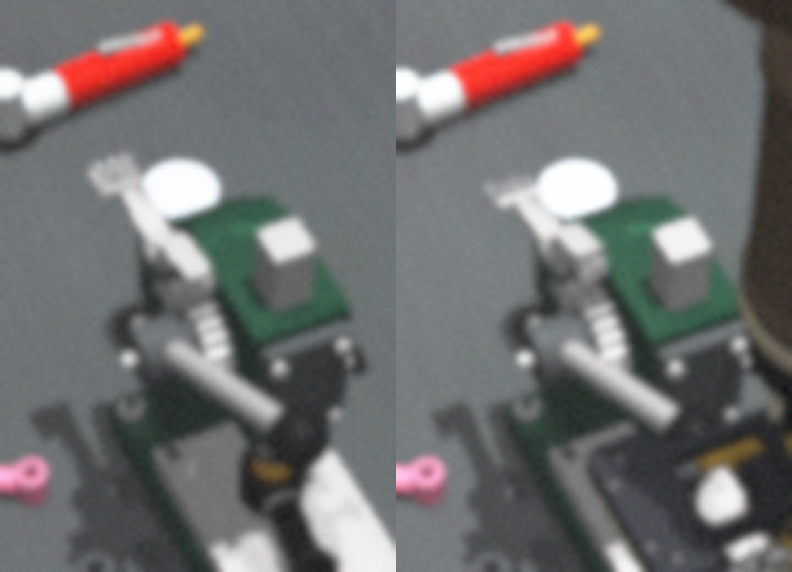

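Compared with before, the pad has dropped and tilted from (115,172) to (510,188) in the paired crop, with the hand off it. The pawl is thrown and staying clear. Now the lever.

Emit:
apply_moves --motion '[{"x":0,"y":-5,"z":0,"yaw":0,"hand":-1},{"x":0,"y":-10,"z":0,"yaw":0,"hand":-1},{"x":0,"y":-15,"z":0,"yaw":0,"hand":-1},{"x":0,"y":-17,"z":0,"yaw":0,"hand":-1},{"x":0,"y":-17,"z":-3,"yaw":0,"hand":-1},{"x":0,"y":-17,"z":-5,"yaw":0,"hand":-1},{"x":0,"y":-16.8,"z":-6.5,"yaw":0,"hand":-1},{"x":0,"y":-16.2,"z":-8,"yaw":0,"hand":-1},{"x":0,"y":-15.7,"z":-9.5,"yaw":0,"hand":-1},{"x":0,"y":-15.3,"z":-10.7,"yaw":0,"hand":-1}]'

```text
clock: 6.98
position: [0.5277, 0.1264, 0.269]
ee_rot: [-2.125, -2.314, -0.001]
force: [-0.6, 1.3, 3.0]
width: 0.004
gripper_force: 1.3
```

Contact force is 3 N, which fits the lever moving. Carrying on along the arc.

Emit:
apply_moves --motion '[{"x":0,"y":0.3,"z":-1.5,"yaw":0,"hand":-1},{"x":0,"y":0.5,"z":-3,"yaw":0,"hand":-1},{"x":0,"y":0.7,"z":-4.6,"yaw":0,"hand":-1},{"x":0,"y":0.6,"z":-6,"yaw":0,"hand":-1},{"x":0,"y":0.4,"z":-7.2,"yaw":0,"hand":-1},{"x":0,"y":0.2,"z":-8.3,"yaw":0,"hand":-1},{"x":0,"y":0,"z":-9.4,"yaw":0,"hand":-1},{"x":0,"y":-0.2,"z":-10.4,"yaw":0,"hand":-1},{"x":0,"y":-0.2,"z":-10.8,"yaw":0,"hand":-1},{"x":0,"y":-0.2,"z":-11,"yaw":0,"hand":-1}]'

```text
clock: 8.22
position: [0.5298, 0.124, 0.1615]
ee_rot: [2.125, 2.311, 0.007]
force: [-2.0, 1.6, 31.7]
width: 0.001
gripper_force: 14.0
```

31.7 N at z 0.1615, which is about the expected end stop (0.163). I'll press a little further to confirm it is hard, hold, then retreat upward.

Emit:
apply_moves --motion '[{"x":0,"y":0,"z":-0.3,"yaw":0,"hand":-1},{"x":0,"y":0,"z":-0.5,"yaw":0,"hand":-1},{"x":0,"y":0,"z":-0.5,"yaw":0,"hand":-1},{"x":0,"y":0,"z":-0.5,"yaw":0,"hand":-1}]'

```text
clock: 8.72
position: [0.533, 0.1252, 0.1586]
ee_rot: [2.122, 2.31, 0.017]
force: [1.7, 4.5, 34.4]
width: 0.004
gripper_force: 13.0
```

Emit:
apply_moves --motion '[{"x":0,"y":0,"z":2,"yaw":0,"hand":-1},{"x":0,"y":1,"z":7,"yaw":0,"hand":-1},{"x":0,"y":3,"z":12,"yaw":0,"hand":-1},{"x":0,"y":6,"z":17,"yaw":0,"hand":-1},{"x":0,"y":11,"z":20,"yaw":0,"hand":-1},{"x":0,"y":16,"z":22,"yaw":0,"hand":-1},{"x":0,"y":21,"z":22,"yaw":0,"hand":-1},{"x":0,"y":26,"z":22,"yaw":0,"hand":-1},{"x":0,"y":26,"z":22,"yaw":0,"hand":-1}]'

```text
clock: 9.85
position: [0.5259, 0.3883, 0.3718]
ee_rot: [-2.118, -2.319, 0.004]
force: [-0.3, -1.4, -0.3]
width: 0.004
gripper_force: 0.0
```

Run:
```python
from h import *
s=observe();print(s["position"],s["clock"],s["force"])
f=lambda i:cv2.resize(i[100:230,285:400],None,fx=4.5,fy=4.5,interpolation=cv2.INTER_CUBIC)
cv2.imwrite("pics/s4.png",f(get_image("side")))
```

```text
[0.52589999 0.38834372 0.37176258] 9.85 [-0.27985943 -1.42667945 -0.27187388]
```

View pics/s4.png

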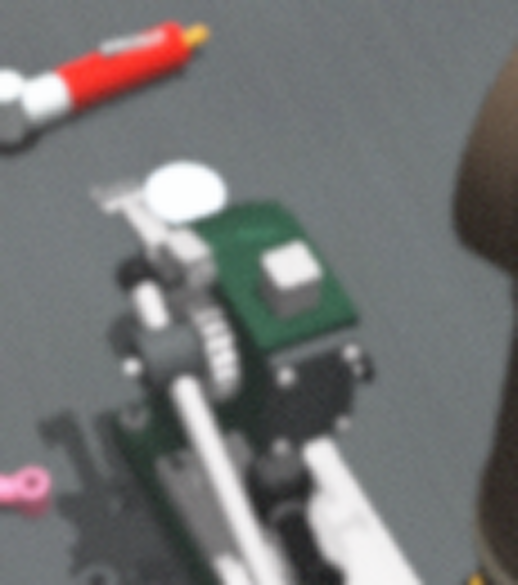

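The lever is down and the brass collar is gone from under the ram at (280,470). The pawl still stands clear. I'll check the lever angle numerically from the knob.

Run:
```python
from h import *
th=np.radians(-85.4);ex=np.array([np.cos(th),np.sin(th)]);a=np.array([.5362,-.0125])
K=lambda L:np.r_[a-ex*.19*np.cos(.65-L),.215+.19*np.sin(.65-L)]
side=get_image("side");g=cv2.cvtColor(side,cv2.COLOR_BGR2GRAY)
p=proj("side",[K(.08),K(.95),K(1.02),K(1.08)]);print(p)
x,y=p[3].astype(int);print("knob 0.08 measured:",S(305,328))
sub=(g[y-25:y+25,x-25:x+25]<50).astype(np.uint8)
n,_,st,c=cv2.connectedComponentsWithStats(sub)
print([(st[i].tolist(),(c[i]+[x-25,y-25]).round(1).tolist()) for i in range(1,n) if st[i][4]>25])
b=cv2.resize(side[170:290,300:420],None,fx=4.5,fy=4.5,interpolation=cv2.INTER_CUBIC)
cv2.imwrite("pics/s5.png",b)
```

```text
[[353.64646651 198.17187593]
 [354.3569374  243.80639068]
 [353.29173624 245.15136151]
 [352.27528108 246.01120336]]
knob 0.08 measured: (352.77777777777777, 197.88888888888889)
[([22, 0, 11, 17, 104], [354.6, 229.3]), ([9, 20, 14, 16, 53], [344.2, 250.4]), ([40, 22, 9, 5, 27], [371.1, 245.0])]
```

View pics/s5.png

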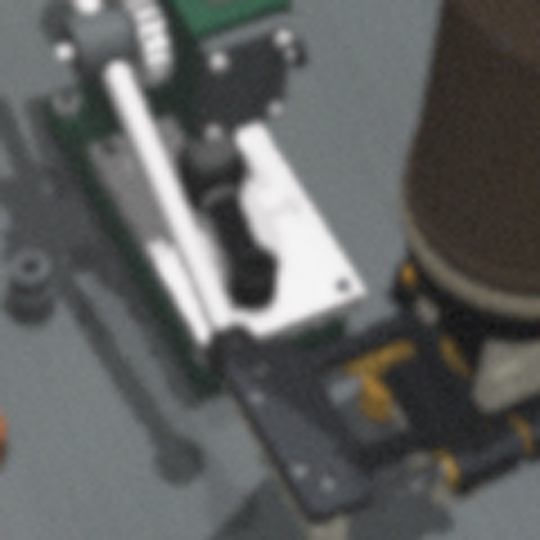

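The knob sits at crop (230,347), which is pixel (351,247). That matches the prediction for lever 1.08 (352,246). The link is upright in place, no brass shows, and the hand is clear.

```bash
python3 -c "
from cell import *
print(sign_off())"
```

```text
the job is handed in; nothing more can be done
None
```

The job is handed in at about 10 s of the 38 s limit (no verdict was returned): the pawl is thrown clear, the lever is at its hard stop (about 1.08 rad) with the bushing pressed home, the link still looked in place, and the hand is clear of the press.

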